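# Slide the breadboard carrier under the sensor bridge

## Task

Take the plywood carrier that holds the flat white breadboard by its upright handle and slide it, nose first, from the robot's side under the low sensor bridge until its nose rests against the stop bar at the far end, flat on the bench and straight in the gap; then let go. Leave the other carrier, with the motor on it, and the multimeter where they are.

Things in the scene. Friction and masses are not known exactly. Their poses are not given: they have to be found in the camera images.
- board_carrier: Breadboard carrier, loose, 0.2-0.33 kg: plywood 180 (x) x 70 (y) x 12 mm, white breadboard 85 x 55 x 10 on it at x=+35, parts up to z=29. Handle: upright wooden fin at x=-70, y=0, 40 long (x), 14 thick (y), from z=12 to 70. Nose: plain end at x=+90. Origin: centre of underside, z up. Starts flat on the bench left or right of the way to the bridge, nose (+x) roughly away from the robot.
- bridge_rig: Fixed bridge. Plate 60 (x) x 140 (y) mm, underside z=50, on posts 60 x 20 at y=-60 and +60: gap 100 wide, 50 high. Black sensor on top to z=98. Behind, rails 20 high at y=+-60 to x=+75 and a stop bar 20 high, its face at x=+40. Origin: bench under plate centre; x = the way in, away from robot. Home: carrier nose at x=+40, its origin at -50, handle at -120 (90 before the plate's edge).
- motor_carrier: Bystander, leave alone: motor carrier, loose, 0.4 kg. Same plywood board and fin handle as the breadboard carrier (180 x 70 x 12 mm, fin at x=-70, top z=70), but with a round steel motor 42 mm in diameter lying on a wooden block, up to z=67: too tall for the gap. Origin: centre of underside. Starts on the other side of the way to the bridge.
- meter: Bystander, leave alone: hand multimeter lying on the bench, yellow case 150 (x) x 78 (y) x 34 mm high, dark face, round dial (top z=44). Origin: centre of underside. Lies well out to the robot's left.
There are look-alikes about, which are no part of the job. Leave any orange, purple or turquoise look-alike of the board_carrier alone.

How it is judged (in metres and radians):
At the end, for the whole second after the job is handed in: The breadboard carrier is under the bridge, its nose within 12 mm of the stop bar, within 22 mm of the gap's middle line and 11 degrees of straight, flat on the bench (8 mm, 5 degrees) and at rest. The motor carrier and the multimeter are within 40 mm of their starts (x of board_carrier in the frame of bridge_rig between -0.062 and -0.04 m and y of board_carrier in the frame of bridge_rig between -0.022 and 0.022 m and angle between the x axis of board_carrier and the x axis of bridge_rig, either way round below 0.2 rad and height (world z) of board_carrier below 0.008 m and angle between board_carrier's own z axis and vertical below 0.1 rad and linear speed of board_carrier below 0.02 m/s and distance of each of motor_carrier, meter from where it was at the start of the episode below 0.04 m); the robot touches nothing.
It fails at once if the motor carrier is shifted by more than 40 mm (distance of motor_carrier from where it was at the start of the episode above 0.04 m).
It fails at once if the multimeter is shifted by more than 40 mm (distance of meter from where it was at the start of the episode above 0.04 m).
It also fails if it takes over 38 s, if anything falls off the work surface, if the arm or the gripper's body presses on something with over 40 N, if the wrist force passes 120 N, or if a joint passes its speed limit or range.

## Robot

A 6-joint arm with a two-finger parallel gripper is mounted at the origin on the work surface. World frame = base frame: x ahead of the robot, y to its left, z up, the work surface at z = 0. Lengths are in m, angles in degrees, forces in N, time in s.
With the tool pointing down it reaches from about 0.25 to 0.725 m from the base axis. Payload 9.7 kg.
Tool frame: the origin (TCP) lies midway between the tips of the shut fingers; the grasp point (between the pads) lies bot.hold_point_z behind it (bot.hold_point_z is the distance from the TCP to the grasp point, in m); z points along the fingers, y is the line along which they close (so a half turn about z gives the same grasp; the last joint's range is limited). The gripper opens to 85 mm and grips with 20 to 120 N. Pads are 22 mm wide; open, the fingers measure 114 mm over their backs; the gripper's body (76 mm by 85 mm) begins 54 mm behind the grasp point. The pads swing forward as they close: fully open they stand 13 mm farther back than shut.
Start: joints at [73.109, 4.979, 10.078, 95.1, 0, 90], TCP at [0.16, 0.526, 0.231] pointing down, gripper open.
Joint ranges: [-179.16, 179.16], [-48.56, 103.87], [-65.8, 70.77], [-126.05, 130.52], [-82.76, 87.17], [-180, 180]. Speed limits (degrees/s): [127.2, 127.2, 147.25, 180, 180, 180].

## Interface

Orientations are given as [roll, pitch, yaw] about the fixed x, y, z axes, in that order (R = Rz(yaw) Ry(pitch) Rx(roll)).
In Python, from workcell import bot, camera, camera_model, ticket gives the robot as it stands.
- The arm moves only by the tool send_rows, never from a script. Its argument "targets" is text: rows parted by semicolons, each of 5 numbers parted by spaces: the shift along the tool's x, y, z in mm, then the turn about the tool's z in degrees, then the closure in counts, from 0 (fully open) to 255 (shut). A call has 1 to 20 rows; each row is the pose to reach, as a shift and turn from the pose commanded when the call began, along the tool's axes at that moment; what a row does not reach only later rows make up. A row lasts 1/8 s, in which the tool goes at most 62.5 mm and 10.7 degrees, less where a joint would pass 70% of its speed; a pose out of reach is approached as far as the arm can. A call with a gripper value outside its range is refused whole. The fingers move at their own pace and stop on an object; "newtons" is the grip in N (left out, the last holds). Time passes only in rows, so rows that repeat a pose let the fingers close. It gives the time, the measured TCP pose, the force, the opening and the grip force at its end, in the units of the state.
- bot.get_obs(): the state, without advancing time (a new reading comes with each control period).
- camera(name): name is "scene" or "top"; returns the picture (400x640x3 uint8, blue, green, red); there is no depth.
- camera_model(name): a dict with "K" (3x3 intrinsics, pixels), "pose" (4x4, takes a point from camera to world coordinates). Camera axes: x right, y down, z forward; pixel columns grow to the right and rows downward; lengths in m; the calibration is good to about 2 mm. A picture is of the moment at which its call begins. camera_model takes no time and is no camera call.
- ticket.job_done(): hands the job in; it is judged then, once.
The state is a dict: "time": time; "q": joint angles; "qd": joint speeds; "joint_efforts": joint torques, N m; "ee_pos": TCP position; "tcp_rot": TCP orientation; "wrist_force": force on the tool from outside, world axes, zero at the start; "torque": the same for the moment, N m; "opening": finger opening in m; "grasp_force": force on a finger pad.
Only numpy, scipy, OpenCV 4.12 (cv2) and the standard library are available. Lean on these libraries where they do the work, as an engineer would, in place of code of your own. Each camera call takes 0.05 s, during which the arm holds its last target. There are 200 camera calls.

## Working session

There is one attempt and no reset: what is moved stays moved. The work goes in short steps, Python scripts to look and compute and a tool call to move; the robot and the scene stay as the last step left them, time stands still between calls to the robot, and variables do not carry over. Pictures are saved under pics/ and viewed, at most 10 in all, crops included, and the job is handed in when it is done.

Besides the shell and the picture viewer there is one more tool, called after "Emit:" by a JSON object that holds its "api" and its "payload". send_rows: Moves the arm, as the interface text tells. Its arguments: {"type":"object","properties":{"targets":{"type":"string"},"newtons":{"type":"number"}},"required":["targets"]}

```bash
mkdir -p pics; python3 - <<'E'
from workcell import bot,camera,camera_model
import cv2
for n in("scene","top"):
    cv2.imwrite(f"pics/{n}0.png",camera(n)); m=camera_model(n); print(n,m["K"],m["pose"])
print(bot.hold_point_z,bot.get_obs())
E
```

```text
scene [[510.27358671   0.         314.20007696]
 [  0.         510.27358671 203.48427282]
 [  0.           0.           1.        ]] [[ 0.13351791  0.63256109 -0.76291509  1.62625976]
 [ 0.99093212 -0.07352111  0.11246414 -0.26805746]
 [ 0.01505007 -0.77101304 -0.63664149  0.96759519]
 [ 0.          0.          0.          1.        ]]
top [[437.70521112   0.         318.49697147]
 [  0.         437.70521112 200.06206066]
 [  0.           0.           1.        ]] [[ 0.01476589 -0.99828161  0.05670801  0.43935126]
 [-0.99976039 -0.01382362  0.01697267 -0.11902805]
 [-0.0161596  -0.05694504 -0.99824653  1.39021442]
 [ 0.          0.          0.          1.        ]]
0.0187 {'time': 0.1, 'q': array([7.31096310e+01, 5.00947391e+00, 1.00406332e+01, 9.51000250e+01,
       7.77546756e-04, 9.00031794e+01]), 'qd': array([-0.04007966, -0.13706845,  0.09621823,  0.09240572, -0.0402995 ,
        0.03827518]), 'joint_efforts': array([-8.95227695e-04, -5.21562409e+01,  4.65651906e+01,  1.59032556e-02,
       -3.00586487e-05,  2.84106579e-05]), 'ee_pos': array([0.15973669, 0.52608658, 0.23065401]), 'tcp_rot': array([-1.79931134e+02, -7.73724768e-04,  1.63106451e+02]), 'wrist_force': array([-0.01985305, -1.12501615,  0.23924052]), 'torque': array([-0.00187672, -0.00736936,  0.00942628]), 'grasp_force': 0.0, 'opening': 0.08518283605750775}
```

View pics/scene0.png

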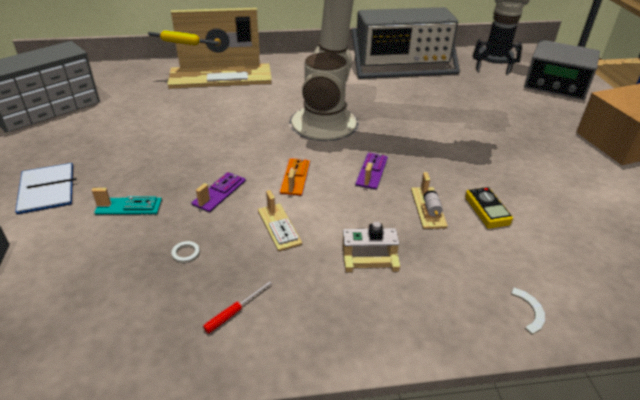

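View pics/top0.png

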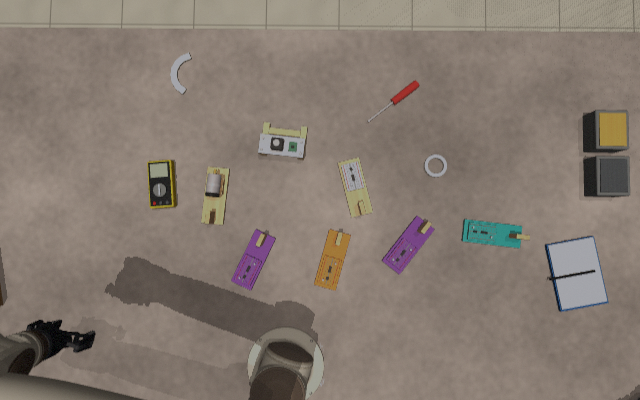

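Candidates in the top view are:
- Plain plywood with white breadboard at (355,187). By the description, this is the target.
- Orange at (333,260).
- Purple at (253,260) and (408,244).
- Turquoise at (492,234).
- Motor carrier at (214,195), with the meter at (161,184) and the bridge at (283,142).

Next is a close crop covering the target and the bridge.

```bash
python3 - <<'E'
import cv2
a=cv2.imread("pics/top0.png")[112:232,240:400]
cv2.imwrite("pics/c1.png",cv2.resize(a,None,fx=5,fy=5,interpolation=cv2.INTER_CUBIC))
E
cat > h.py <<'E'
import numpy as np
from workcell import camera_model
def px(n,u,v,z):
    m=camera_model(n);T=m["pose"];d=T[:3,:3]@np.linalg.solve(m["K"],[u,v,1.]);return (T[:3,3]+d*(z-T[2,3])/d[2])[:2]
E
```

```text
(no output)
```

View pics/c1.png

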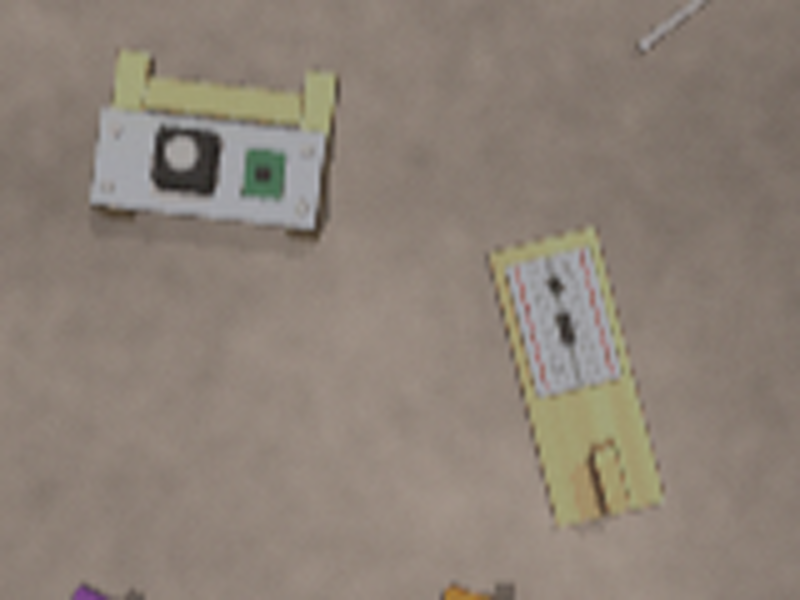

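```bash
python3 - <<'E'
import numpy as np
from h import px
def P(l,z): return np.array([px("top",240+(x+.5)/5-.5,112+(y+.5)/5-.5,z) for x,y in l])
b=P([(490,253),(594,230),(664,500),(558,528)],.012)
d=(b[0]+b[1]-b[2]-b[3]); L=np.linalg.norm(d)/2; a=np.arctan2(d[1],d[0])
print("board",b.mean(0),np.degrees(a),L,np.linalg.norm(b[0]-b[1]))
c=b.mean(0);print("fin pred",c-.07*np.array([np.cos(a),np.sin(a)]))
f=P([(593,450),(612,440),(630,503),(606,515)],.07);print("fin top",f.mean(0))
for z in(.055,.06):
    p=P([(102,106),(326,130),(318,232),(91,207)],z)
    d=p[0]+p[1]-p[2]-p[3];e=p[0]+p[3]-p[1]-p[2]
    print("plate",z,p.mean(0),np.degrees(np.arctan2(d[1],d[0])),np.degrees(np.arctan2(-e[0],e[1])),np.linalg.norm(d)/2,np.linalg.norm(e)/2)
e=np.array([1,0])
r=P([(118,52),(153,57),(308,70),(338,75)],.02);print("rail ends",r, r.mean(0))
d=r[0]-r[3];print(np.degrees(np.arctan2(-d[0],d[1])),np.linalg.norm(d))
E
```

```text
board [ 0.56036534 -0.20977163] 14.734702800904385 0.17779467254465503 0.0674535770879516
fin pred [ 0.49266737 -0.22757569]
fin top [ 0.49522538 -0.22695351]
plate 0.055 [0.68255016 0.02043078] -4.191521437285579 -5.56351365513038 0.06334519936416368 0.14015945783648673
plate 0.06 [0.68163945 0.01990855] -4.19152143728556 -5.563513655130394 0.06310798952577248 0.13963460034647743
rail ends [[ 0.76296144  0.08349452]
 [ 0.75999396  0.06116177]
 [ 0.75273864 -0.03742956]
 [ 0.74974562 -0.05650342]] [0.75635991 0.01268083]
-5.3927460278700075 0.1406203403030649
```

Crop c1 confirms the target: bare plywood with a white breadboard (nose edge at crop (490,253)–(594,230), fin top around (610,477)). The bridge plate is at crop (91–326,106–232), with rails and the stop bar behind it.

- **Carrier:** about (0.560, -0.210), yaw 14.7°, fin at (0.494, -0.227).
- **Bridge:** about (0.682, 0.020), yaw -5.3°, so the home handle position is (0.5625, 0.031).

I'll move to hover above the fin.

Emit:
{"api": "send_rows", "payload": {"targets": "-538 -624 111 -31.6 0;-538 -624 111 -31.6 0;-538 -624 111 -31.6 0;-538 -624 111 -31.6 0;-538 -624 111 -31.6 0;-538 -624 111 -31.6 0;-538 -624 111 -31.6 0;-538 -624 111 -31.6 0;-538 -624 111 -31.6 0;-538 -624 111 -31.6 0;-538 -624 111 -31.6 0;-538 -624 111 -31.6 0;-538 -624 111 -31.6 0;-538 -624 111 -31.6 0;-538 -624 111 -31.6 0;-538 -624 111 -31.6 0;-538 -624 111 -31.6 0;-538 -624 111 -31.6 0;-538 -624 111 -31.6 0;-538 -624 111 -31.6 0", "newtons": 60}}

```text
time: 2.6
ee_pos: [0.4933, -0.2269, 0.1204]
tcp_rot: [-180.0, 0.0, -165.3]
wrist_force: [0.7, -0.2, -0.3]
opening: 0.0855
grasp_force: 0.0
```

Emit:
{"api": "send_rows", "payload": {"targets": "0 0 45 0 0;0 0 80 0 0;0 0 90 0 0;0 0 90 0 0;0 0 90 0 120;0 0 90 0 200;0 0 90 0 255;0 0 90 0 255;0 0 90 0 255;0 0 90 0 255;0 0 90 0 255;0 0 90 0 255;0 0 90 0 255", "newtons": 60}}

```text
time: 4.22
ee_pos: [0.4935, -0.2272, 0.0307]
tcp_rot: [-180.0, 0.0, -165.3]
wrist_force: [-1.0, 0.4, 5.0]
opening: 0.0133
grasp_force: 59.2
```

```bash
python3 - <<'E'
from workcell import camera
import cv2
a=camera("scene")[150:300,200:400]
cv2.imwrite("pics/c2.png",cv2.resize(a,None,fx=4,fy=4,interpolation=cv2.INTER_CUBIC))
E
```

```text
(no output)
```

View pics/c2.png

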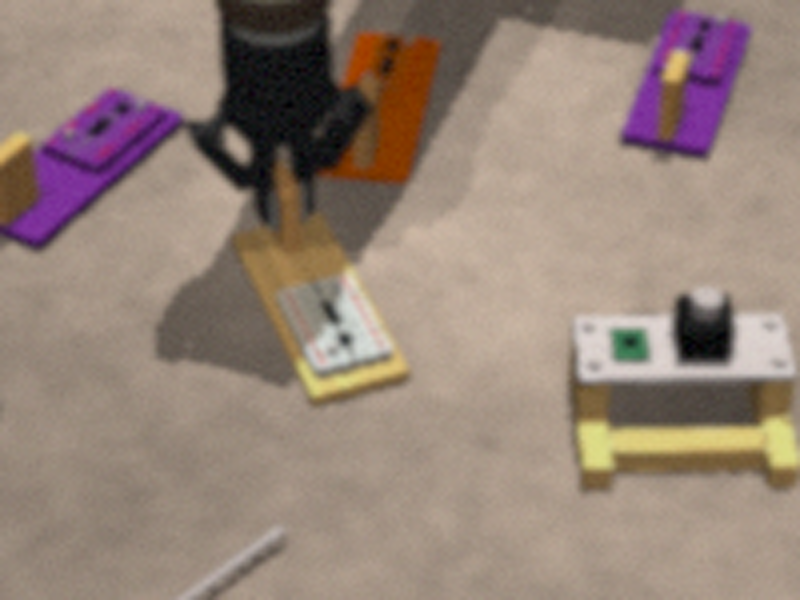

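The gripper is closed on the fin (crop (288,210)) and the carrier is flat. Next I'll slide it sideways to line up with the bridge axis.

Emit:
{"api": "send_rows", "payload": {"targets": "-3 16 0 0 255;-8 42 0 1 255;-14 75 0 4 255;-20 110 0 8 255;-26 145 0 12 255;-32 180 0 16 255;-38 215 0 18 255;-43 245 0 20 255;-46 260 0 20 255;-46 264 0 20 255;-46 264 0 20 255;-46 264 0 20 255"}}

```text
time: 5.78
ee_pos: [0.4709, 0.0408, 0.0307]
tcp_rot: [179.9, 0.0, 174.8]
wrist_force: [-0.2, 3.6, 5.7]
opening: 0.0133
grasp_force: 59.6
```

```bash
python3 - <<'E'
from workcell import camera
import cv2
a=camera("top")[112:232,220:380]
cv2.imwrite("pics/c3.png",cv2.resize(a,None,fx=5,fy=5,interpolation=cv2.INTER_CUBIC))
E
```

```text
(no output)
```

View pics/c3.png

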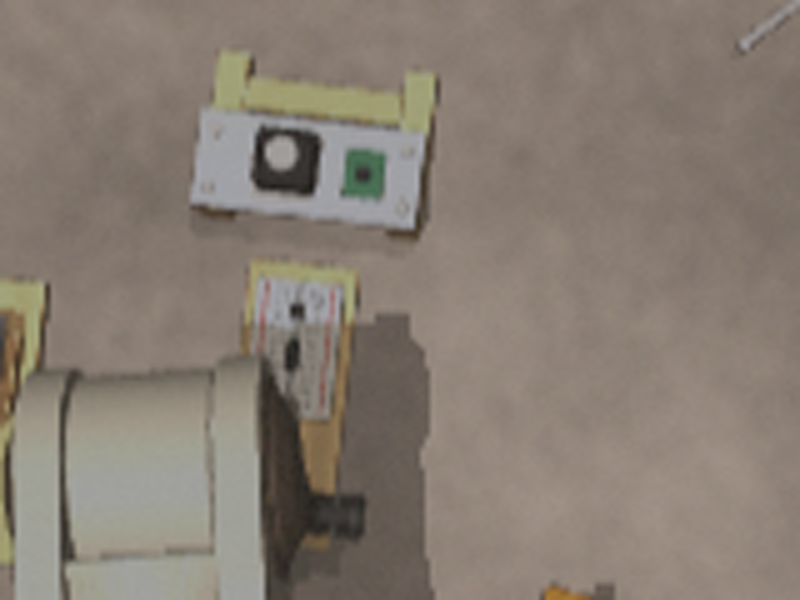

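Carrier nose edge is at crop (247,262)–(357,270), in front of the gap between the post feet at (215,210) and (405,232). I'll compute the offsets in the bridge frame.

```bash
python3 - <<'E'
import numpy as np
from h import px
f=lambda x,y,z: px("top",220+(x+.5)/5-.5,112+(y+.5)/5-.5,z)
a=np.radians(-5.3);R=np.array([[np.cos(a),np.sin(a)],[-np.sin(a),np.cos(a)]]);o=np.array([.682,.020])
l,r=f(247,262,.012),f(357,270,.012)
print((l+r)/2,R@((l+r)/2-o),np.degrees(np.arctan2(-(l-r)[0],(l-r)[1])))
print("handle",R@(np.array([.4709,.0408])-o))
p=[R@(f(*q)-o) for q in((218,52,.02),(438,75,.02),(192,208,.05),(418,230,.05))];print(np.round(p,4))
E
```

```text
[0.62802261 0.02824726] [-0.05450843  0.00322608] -3.4586433407686292
handle [-0.21211879  0.00121164]
[[ 0.0748  0.0707]
 [ 0.0745 -0.0699]
 [-0.0306  0.0705]
 [-0.0296 -0.0701]]
```

Emit:
{"api": "send_rows", "payload": {"targets": "-6 -1 0 0 255;-18 -2 0 0 255;-32 -2 0 0 255;-46 -2 0 0 255;-60 -2 0 0 255;-72 -2 0 0 255;-81 -2 0 0 255;-86 -2 0 0 255;-88 -2 0 0 255;-88 -2 0 0 255;-88 -2 0 0 255"}}

```text
time: 7.2
ee_pos: [0.5575, 0.0299, 0.0307]
tcp_rot: [180.0, -0.1, 174.7]
wrist_force: [-5.0, -0.1, 9.3]
opening: 0.0134
grasp_force: 60.2
```

Emit:
{"api": "send_rows", "payload": {"targets": "-1 0 0 0 255;-2 0 0 0 255;-3 0 0 0 255;-3 0 0 0 255"}}

```text
time: 7.7
ee_pos: [0.5603, 0.0297, 0.0307]
tcp_rot: [180.0, -0.1, 174.7]
wrist_force: [-6.6, 0.7, 10.0]
opening: 0.0134
grasp_force: 60.3
```

Emit:
{"api": "send_rows", "payload": {"targets": "-1 0 0 0 255;-1 0 0 0 255;-2 0 0 0 255;-2 0 0 0 255"}}

```text
time: 8.2
ee_pos: [0.5622, 0.0295, 0.0306]
tcp_rot: [180.0, -0.1, 174.7]
wrist_force: [-6.7, 1.0, 10.1]
opening: 0.0132
grasp_force: 60.3
```

Emit:
{"api": "send_rows", "payload": {"targets": "-1 0 0 0 255;-1 0 0 0 255;-2 0 0 0 255;-2 0 0 0 255"}}

```text
time: 8.7
ee_pos: [0.5634, 0.0294, 0.0306]
tcp_rot: [180.0, -0.2, 174.7]
wrist_force: [-11.5, 1.9, 13.5]
opening: 0.0136
grasp_force: 60.6
```

Emit:
{"api": "send_rows", "payload": {"targets": "-1 0 0 0 255;-1 0 0 0 255;-1 0 0 0 255"}}

```text
time: 9.07
ee_pos: [0.5635, 0.0294, 0.0306]
tcp_rot: [180.0, -0.3, 174.7]
wrist_force: [-17.6, 1.9, 17.2]
opening: 0.0133
grasp_force: 61.1
```

The nose is firmly against the stop, so I'll back off the push slightly, open, and rise straight up.

Emit:
{"api": "send_rows", "payload": {"targets": "1.5 0 0 0 255;1.5 0 0 0 255;1.5 0 0 0 120;1.5 0 0 0 0;1.5 0 0 0 0;1.5 0 0 0 0;1.5 0 0 0 0;1.5 0 0 0 0;1.5 0 0 0 0;1.5 0 0 0 0;1.5 0 -20 0 0;1.5 0 -60 0 0;1.5 0 -120 0 0;40 0 -160 0 0;100 0 -180 0 0;150 0 -180 0 0;150 0 -180 0 0"}}

```text
time: 11.2
ee_pos: [0.4147, 0.0431, 0.2116]
tcp_rot: [180.0, 0.1, 174.7]
wrist_force: [1.9, 0.8, -0.7]
opening: 0.0854
grasp_force: 0.0
```

```bash
python3 - <<'E'
from workcell import camera
import cv2
f=lambda a:cv2.resize(a,(800,300),interpolation=cv2.INTER_CUBIC)
a=camera("scene")[175:280,280:560];b=camera("top")[115:235,140:460]
cv2.imwrite("pics/c4.png",cv2.vconcat([f(a),f(b)]))
E
```

```text
(no output)
```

View pics/c4.png

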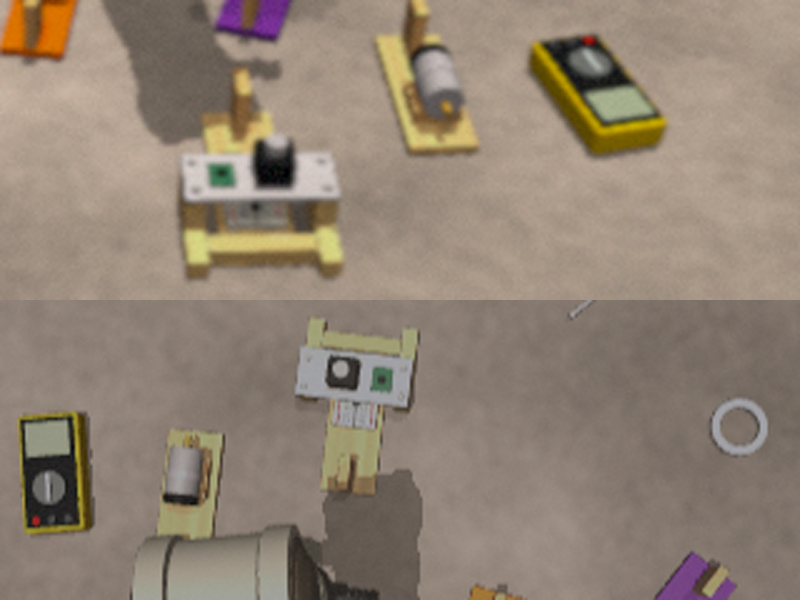

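The carrier is released under the bridge, with its tail edge at crop (322,489)–(374,494). The motor carrier and meter haven't moved. I'll check the tail position once, then hand in.

```bash
python3 - <<'E'
import numpy as np
from h import px
from workcell import ticket
f=lambda x,y: px("top",140+(x+.5)/2.5-.5,115+(y-300+.5)/2.5-.5,.012)
a=np.radians(-5.3);R=np.array([[np.cos(a),np.sin(a)],[-np.sin(a),np.cos(a)]])
l,r=f(322,489),f(374,494);t=R@((l+r)/2-[.682,.02]);yaw=np.degrees(np.arctan2(-(l-r)[0],(l-r)[1]))
print(t+[.09,0],yaw)
if abs(t[0]+.14)<.008 and abs(t[1])<.015: print(ticket.job_done())
E
```

```text
[-0.04867431 -0.00275941] -4.720601887552268
the job is handed in; nothing more can be done
None
```

The breadboard carrier is under the bridge with its nose against the stop bar, about 3 mm off the gap's middle line and within about 1° of straight. It is released, the motor carrier and multimeter look unmoved, and the job was handed in at about 11 s of the 38 s allowed.

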